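# Index the lampshade turntable to the next hole

## Task

A glass lampshade stands on a small indexing turntable so that its rim can be touched up sector by sector. With shut fingertips gently press down the spring plunger on the index arm, swing the arm clockwise (seen from above) to the very next hole, not past it, and let the plunger spring fully up into that hole, then move clear. Pinch and lift nothing: the shade stays standing on the turntable, and the other lamp parts on the freezer lid are left alone.

Things in the scene. Friction and masses are not known exactly. Their poses are not given: they have to be found in the camera images.
- table_axis (a point): On the vertical axis of the turntable, at the top face of its 150 mm aluminium disc, 60 mm above the freezer lid. The round grey base is fixed; its aluminium index plate (280 mm across, top 44 mm above the lid) has six brass-rimmed holes, 60 degrees apart on a circle of 110 mm radius about this axis.
- plunger_top (a point): Centre of the flat top of the plunger's round black knob (38 mm across, 10 mm thick), 100 mm above the freezer lid when up, 110 mm out from table_axis. The plunger rides on the index arm, which turns with the table. The point moves with plunger and arm.
- index_arm (a point): On the plain steel index arm: on its top face (60 mm above the lid), right under the knob, midway between two upright steel cheeks that stand before and behind the knob in the sense of turning, 50 mm apart inside, 7 mm thick, 30 mm long radially, tops 112 mm above the lid. Fingertips between them press the knob and push a cheek to turn the table.
- index_table (a joint): Turn of table and index arm about the vertical axis, rad, growing clockwise seen from above: 0 in the starting hole (play about 0.015 either way), 1.047 in the next. Locked by the plunger's pin when that is up in a hole; with the plunger pressed it turns with slight friction (under 1 N at the plunger) and stays where it is left.
- plunger (a joint): Travel of the plunger, m: 0 fully up (pin in a hole, table locked), grows as it is pressed straight down, stop at 0.018. The round-nosed pin is clear of the hole beyond 0.010. Spring about 2.5 N at the top, 6 N at the stop. Let go between holes it stays near 0.010, sliding under the plate, and springs up when over a hole (centring itself from within about 3 mm).
- shade_center (a point): Centre, half-way up, of the loose cream glass lampshade (bell shape, mouth down, 110 mm across at the foot, 50 mm at the neck, 80 mm tall, about 0.2 kg) that stands in the middle of the turntable. It only rests there.
- spare_shade: Bystander: smaller cream glass shade, 96 mm across, 72 mm tall; origin at the centre of its underside.
- canopy: Bystander: pale pink bell-shaped ceiling cap, 92 mm across, 66 mm tall; origin at the centre of its underside.
- jar: Bystander: lidded glass jar, 64 mm across, 75 mm tall; origin at the centre of its underside.
- lamp_holder: Bystander: brass lamp holder, 48 mm across, 68 mm tall; origin at the centre of its underside.
Not all that is in view belongs to the job. What is shaped like the part that bears shade_center but red is not meant.

How it is judged (in metres and radians):
On the way, in this order (a step that is already met when the one before it is completed fails the run):
1. the fingers press the plunger in at the starting hole (value of joint plunger above 0.008 m and contact force between the fingers and plunger above 1 N and value of joint index_table below 0.3 rad), for 0.05 s.
2. the arm has been turned clockwise to the next hole (value of joint index_table between 0.9972 and 1.0972 rad), for 0.1 s.
At the end, for the whole second after the job is handed in: The index arm rests at the next hole clockwise (1.047 rad, within 0.05), the plunger is up in it (within 3 mm of fully up), and the shade stands upright on the turntable within 20 mm of its axis (all of step 2 and velocity of joint index_table between -0.02 and 0.02 rad/s and value of joint plunger below 0.003 m and angle between shade_center's own z axis and vertical below 0.1 rad and horizontal distance between shade_center and table_axis below 0.02 m and z of shade_center in the frame of table_axis between 0.034 and 0.046 m); the robot touches nothing.
It fails at once if the arm is turned well past the next hole, or the wrong way (value of joint index_table above 1.25 rad or value of joint index_table below -0.3 rad).
It fails at once if the plunger, arm or table is pinched or forced (over 45 N) (contact force between the fingers and index_table above 45 N).
It fails at once if the shade is lifted, tipped or pushed off the middle (distance of shade_center from where it was at the start of the episode above 0.025 m or angle between shade_center's own z axis and vertical above 0.25 rad or z of shade_center in the frame of table_axis above 0.055 m).
It fails at once if another lamp part is moved or lifted (distance of any of spare_shade, canopy, jar, lamp_holder from where it was at the start of the episode above 0.02 m).
It also fails if it takes over 38 s, if anything falls off the work surface, if the arm or the gripper's body presses on something with over 40 N, if the wrist force passes 120 N, or if a joint passes its speed limit or range.

## Robot

A 6-joint arm with a two-finger parallel gripper is mounted at the origin on the work surface. World frame = base frame: x ahead of the robot, y to its left, z up, the work surface at z = 0. Lengths are in mm, angles in rad, forces in N, time in s.
With the tool pointing down it reaches from about 275 to 875 mm from the base axis. Payload 12.5 kg.
Tool frame: the origin (TCP) lies on the centre line of the jaws, within the pads' length; the fingertips stand robot.tip_reach ahead of it and the grasp point (between the pads) lies 11 mm behind it (robot.tip_reach is the distance from the TCP to the fingertips, in mm); z points along the fingers, y is the direction in which the jaws open and shut (so a half turn about z gives the same grasp; the last joint's range is limited). The gripper opens to 85 mm and grips with 20 to 120 N. Pads are 22 mm wide; open, the fingers measure 114 mm over their backs; the gripper's body (76 mm by 85 mm) begins 54 mm behind the grasp point. The pads swing forward as they close: fully open they stand 13 mm farther back than shut.
Start: joints at [-1.32, 0.351, 1.652, -0, 1.139, -0.085], TCP at [181.257, -519.259, 239.29] pointing down, gripper open.
Joint ranges: [-2.75, 2.75], [-0.79, 2.1], [0.01, 2.65], [-1.57, 4.71], [0.07, 3.14], [-2.87, 2.87]. Speed limits (rad/s): [2.22, 2.22, 2.79, 3.14, 3.14, 3.14].

## Interface

Orientations are given as a unit quaternion [w, x, y, z].
In Python, from cell import robot gives the robot as it stands. The module is installed in compiled form; this text tells all that it offers.
- The arm moves only by the tool servo_tool, never from a script. Its arguments are lists of equal length, an entry for each row: "slide": the shift along the world's x, y, z as a fraction of full scale, a list of three; "dr": the turn, a rotation vector about the world's x, y, z as a fraction of full scale, a list of three; "gripper": the opening, from -1 (shut) to 1 (fully open). In form: {"slide": [[x, y, z], ...], "dr": [[ax, ay, az], ...], "gripper": [gripper, ...]}. A call has exactly 10 rows; each row shifts and turns the commanded pose from where the row before left it; what a row does not reach is not made up. Full scale, the value 1, is 50 mm for a shift and 0.08 rad for a turn. A row lasts 1/10 s, in which the tool goes at most 50 mm and 8.59 degrees, less where a joint would pass 70% of its speed; a pose out of reach is approached as far as the arm can. A call with a number of a shift or a turn outside -1 to 1 is refused whole. A call with a gripper value outside its range is refused whole. The fingers move at their own pace and stop on an object; "newtons" is the grip in N (left out, the last holds). Time passes only in rows, so rows that do not move let the fingers close, or fill a call up. It gives the time, the measured TCP pose, the force and the opening at its end, in the units of the state.
- robot.sense(): the state, without advancing time (a new reading comes with each control period).
- robot.grab_frame(name): name is "scene" or "top" or "wrist"; returns the picture (400x640x3 uint8, red, green, blue); there is no depth.
- robot.camera_model(name): a dict with "camera_matrix" (3x3 intrinsics, pixels), "R" (3x3) and "t" (3): a world point X has camera coordinates R X + t; the wrist camera has in their place "hand_eye" (4x4, takes a point from camera to tool coordinates, whose origin is the TCP and whose axes are the flange's). Camera axes: x right, y down, z forward; pixel columns grow to the right and rows downward; lengths in mm; the calibration is good to about 2 mm. A picture is of the moment at which its call begins: read the wrist's pose just before it. camera_model takes no time and is no camera call.
- robot.close_job(): hands the job in, once; it reports no verdict.
The state is a dict: "t": time; "q": joint angles; "qd": joint speeds; "joint_torque": joint torques, N m; "eef_pos": TCP position; "orientation": TCP orientation; "wrist_force": force on the tool from outside, world axes, zero at the start; "torque": the same for the moment, N m; "opening": finger opening in mm.
Only numpy, scipy, OpenCV 4.12 (cv2) and the standard library are available. Lean on these libraries where they do the work, as an engineer would, in place of code of your own. Each camera call takes 0.05 s, during which the arm holds its last target.

## Working session

There is one attempt and no reset: what is moved stays moved. The work goes in short steps, Python scripts to look and compute and a tool call to move; the robot and the scene stay as the last step left them, time stands still between calls to the robot, and variables do not carry over. Pictures are saved under pics/ and viewed, and the job is handed in when it is done.

Besides the shell and the picture viewer there is one more tool, called after "Emit:" by a JSON object that holds its "method" and its "body", one argument or row to a line. servo_tool: Moves the arm, as the interface text tells. Shift numbers are shares of 50 mm and turn numbers shares of 0.08 rad, none past 1 either way. Its arguments: {"type":"object","properties":{"slide":{"type":"array","items":{"type":"array","items":{"type":"number"}}},"dr":{"type":"array","items":{"type":"array","items":{"type":"number"}}},"gripper":{"type":"array","items":{"type":"number"}},"newtons":{"type":"number"}},"required":["slide","dr","gripper"]}

```bash
mkdir -p pics
python3 - <<'E'
from cell import robot
import cv2,numpy as np
s=robot.sense();print(s, robot.tip_reach)
for n in("scene","top"):
    cv2.imwrite(f"pics/{n}0.png",robot.grab_frame(n)[:,:,::-1]);print(n,robot.camera_model(n))
E
```

```text
{'t': 0.0, 'q': array([-1.31961243e+00,  3.51241976e-01,  1.65244530e+00,  2.99737055e-05,
        1.13908034e+00, -8.46265357e-02]), 'qd': array([-0.00090172,  0.00046225,  0.00030894, -0.00164031,  0.00131781,
       -0.00075683]), 'joint_torque': array([-3.24673456e-04, -5.06090069e+01, -2.91402930e+01, -8.24769381e-05,
        4.40479489e-03, -5.70064060e-06]), 'eef_pos': array([ 181.17962789, -518.95614507,  238.74720749]), 'orientation': array([-5.86573182e-04,  9.85937883e-01,  1.67111175e-01, -3.53068504e-05]), 'wrist_force': array([ 0.59313569, -0.2970148 ,  0.09778449]), 'torque': array([ 0.01793968,  0.0166518 , -0.04832513]), 'opening': 85.43883604246402} 8.0
scene {'camera_matrix': array([[393.49583954,   0.        , 315.15985358],
       [  0.        , 393.49583954, 200.68304231],
       [  0.        ,   0.        ,   1.        ]]), 'R': array([[ 0.78962728,  0.61341417,  0.01455381],
       [ 0.51561604, -0.65050407, -0.55765989],
       [-0.33260916,  0.44784764, -0.82994195]]), 't': array([-480.33954745, -271.61835   , 1429.36520382])}
top {'camera_matrix': array([[479.28553413,   0.        , 318.77648926],
       [  0.        , 479.28553413, 191.33913998],
       [  0.        ,   0.        ,   1.        ]]), 'R': array([[-0.0278586 , -0.9994455 ,  0.01823695],
       [-0.9980396 ,  0.0267873 , -0.05656322],
       [ 0.05604334, -0.01977697, -0.99823245]]), 't': array([1.01737484e+00, 6.19480018e+02, 1.53680613e+03])}
```

View pics/scene0.png

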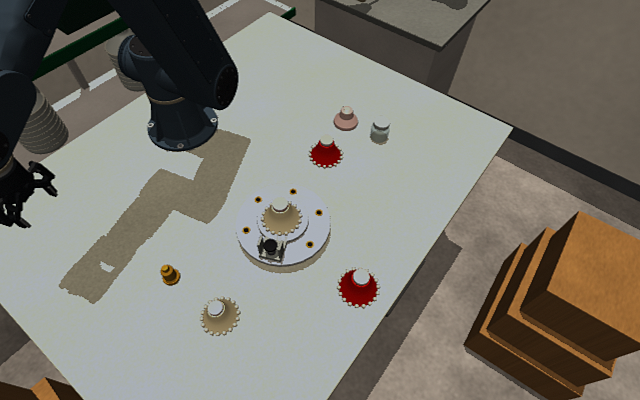

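View pics/top0.png

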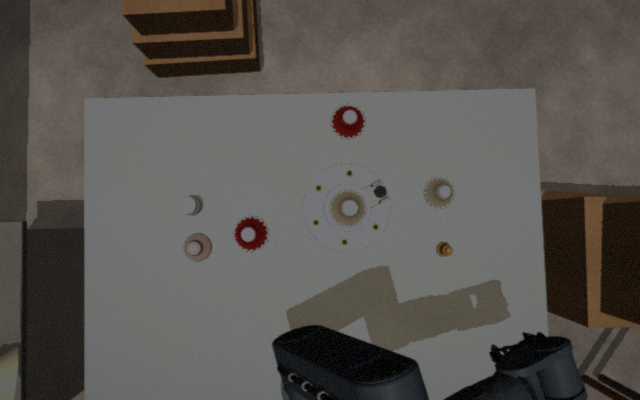

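The top view shows the turntable centre near (348,207), the black knob near (380,192), and five brass holes. The next hole clockwise is near (376,227). I'll measure these.

```bash
cat > h.py <<'E'
import numpy as np,cv2
from cell import robot
def ray(n,u,v,z):
    c=robot.camera_model(n);K,R,t=map(np.array,(c["camera_matrix"],c["R"],c["t"]))
    d=R.T@np.linalg.solve(K,[u,v,1]);o=-R.T@t
    return o+d*(z-o[2])/d[2]
def blobs(m,amin,amax):
    n,l,s,c=cv2.connectedComponentsWithStats(m.astype(np.uint8)*1)
    return [(c[i],s[i]) for i in range(1,n) if amin<=s[i][4]<=amax]
E
python3 - <<'E'
from h import *
from scipy.optimize import least_squares
for n,box,kb in(("top",(300,395,160,252),(366,392,180,205)),("scene",(232,334,180,272),(255,290,232,262))):
    im=cv2.imread(f"pics/{n}0.png");hsv=cv2.cvtColor(im,cv2.COLOR_BGR2HSV)
    m=(hsv[...,1]>110)&(hsv[...,0]>10)&(hsv[...,0]<40);M=np.zeros_like(m);a,b,c,d=box;M[c:d,a:b]=m[c:d,a:b]
    P=[]
    for c,s in blobs(M,4,200):
        p=ray(n,*c,44);P.append(p);print(n,c.round(1),s[4],p.round(1))
    P=np.array(P)
    if len(P)>=3:
        f=least_squares(lambda q:np.hypot(P[:,0]-q[0],P[:,1]-q[1])-110,P[:,:2].mean(0),loss='soft_l1');q=f.x
        print("centre",q.round(1),np.hypot(*(P[:,:2]-q).T).round(1),np.degrees(np.arctan2(P[:,1]-q[1],P[:,0]-q[0])).round(1))
    m=hsv[...,2]<50;M=np.zeros_like(m);a,b,c,d=kb;M[c:d,a:b]=m[c:d,a:b]
    for c,s in blobs(M,15,2000):
        p=ray(n,*c,100);print(n,"dark",c,s,p.round(1),np.hypot(*(p[:2]-q)),np.degrees(np.arctan2(*(p[:2]-q)[::-1])))
    a,b,c,d=box;cv2.imwrite(f"pics/{n}0z.png",cv2.resize(im[c:d,a:b],None,fx=6,fy=6,interpolation=2))
E
```

```text
Traceback (most recent call last):
NameError: name 'q' is not defined
```

Run:
```python
from h import *
for n,box in(("top",(300,395,160,252)),("scene",(232,334,180,272))):
    im=cv2.imread(f"pics/{n}0.png");a,b,c,d=box;cv2.imwrite(f"pics/{n}0z.png",cv2.resize(im[c:d,a:b],None,fx=6,fy=6,interpolation=2))
    hsv=cv2.cvtColor(im,cv2.COLOR_BGR2HSV)
    print(hsv[170:177,346:353] if n=="top" else hsv[197:202,255:261])
```

```text
[[[ 30   5 111]
  [ 24  51 106]
  [ 27  89 103]
  [ 27 108 102]
  [ 25  95 102]
  [ 25  45 108]
  [ 26  16 115]]

 [[ 25  53 111]
  [ 27  91  95]
  [ 26 109  70]
  [ 25  85  51]
  [ 24 106  60]
  [ 26 114  94]
  [ 26  61 112]]

 [[ 27  80 108]
  [ 26 109  82]
  [ 21  71  50]
  [  0  15  33]
  [ 30  67  38]
  [ 27  99  75]
  [ 27  67 103]]

 [[ 26  74 111]
  [ 31  92  75]
  [ 26  62  33]
  [  0   9  30]
  [ 21  61  42]
  [ 25 107  74]
  [ 26  89 103]]

 [[ 27  66 105]
  [ 28 112  82]
  [ 26  94  54]
  [ 24  64  40]
  [ 24  87  56]
  [ 26 120  85]
  [ 27  85 105]]

 [[ 26  33 107]
  [ 26  85 105]
  [ 27 106  84]
  [ 28  99  77]
  [ 26  98  81]
  [ 26  86 101]
  [ 25  44 111]]

 [[ 90   2 114]
  [ 33  27 114]
  [ 28  61 112]
  [ 28  75 106]
  [ 25  63 101]
  [ 28  28 108]
  [ 30   2 110]]]
[[[ 19  54 179]
  [ 19 164 166]
  [ 20 180 102]
  [ 19 217 114]
  [ 19 209 162]
  [ 19 139 185]]

 [[ 20 199 164]
  [ 20 237  84]
  [ 13 119  15]
  [ 15 157  26]
  [ 18 220  65]
  [ 20 225 137]]

 [[ 20 250 151]
  [111 223   8]
  [115 255  13]
  [115 255  12]
  [117 255  11]
  [ 20 242  97]]

 [[ 20 250 157]
  [ 19 188  46]
  [120 255  12]
  [120 255  12]
  [ 15 137  26]
  [ 19 238 122]]

 [[ 20 213 157]
  [ 20 238 164]
  [ 19 223 111]
  [ 19 225  69]
  [ 19 253 112]
  [ 20 203 166]]]
```

View pics/top0z.png

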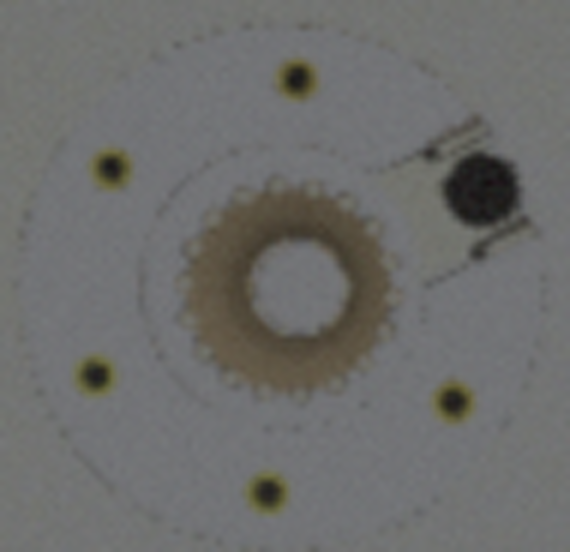

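View pics/scene0z.png

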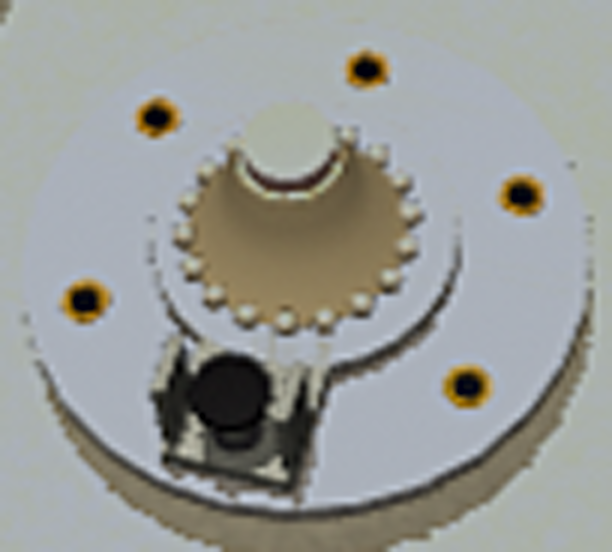

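Both zoomed views show the five free holes clearly, and the knob between its two cheeks. I'll use dark-disc masks.

Run:
```python
from h import *
from scipy.optimize import least_squares
for n,box in(("top",(300,395,160,252)),("scene",(232,334,180,272))):
    im=cv2.imread(f"pics/{n}0.png");v=im.max(2)
    m=v<60;M=np.zeros_like(m);a,b,c,d=box;M[c:d,a:b]=m[c:d,a:b]
    P=[];K=None
    for c,s in blobs(M,6,3000):
        print(n,c.round(1),s)
        if s[4]<40 and .6<s[2]/s[3]<1.7:P.append(ray(n,*c,44))
    P=np.array(P)
    q=least_squares(lambda q:np.hypot(P[:,0]-q[0],P[:,1]-q[1])-110,P[:,:2].mean(0),loss='soft_l1',f_scale=2).x
    print(P.round(1));print("centre",q.round(1),np.hypot(*(P[:,:2]-q).T).round(1),np.degrees(np.arctan2(P[:,1]-q[1],P[:,0]-q[0])).round(1))
    x,y=((380.3,191.5) if n=="top" else (270.5,245.3))
    p=ray(n,x,y,100);e=p[:2]-q;print("knob",p.round(1),np.hypot(*e),np.degrees(np.arctan2(e[1],e[0])))
```

```text
top [349.  172.8] [348 171   3   4  10]
top [318.1 187.7] [317 186   3   4   9]
top [379.8 191.1] [374 186  12  11 108]
top [315.7 222.1] [314 221   4   3   9]
top [375.  226.5] [374 225   3   4   8]
top [344.1 241.7] [343 240   3   4   9]
[[ 674.6 -113.7   44. ]
 [ 629.6  -13.6   44. ]
 [ 520.2   -2.8   44. ]
 [ 501.  -191.1   44. ]
 [ 455.8  -91.3   44. ]]
centre [ 565.4 -102.7] [109.8 109.8 109.6 109.4 110.1] [  -5.8   54.2  114.3 -126.   174.1]
knob [ 609.1 -203.6  100. ] 109.98297867222229 -66.5861231179298
scene [292.5 191.2] [291 190   4   3  10]
scene [257.5 199.2] [256 198   4   3  10]
scene [318.4 212.1] [317 211   4   3  11]
scene [245.5 229.7] [244 228   4   4  14]
scene [267.9 246.4] [258 238  19  18 226]
scene [294.5 239. ] [292 238   6   3   6]
scene [309.5 243.7] [308 242   4   4  14]
scene [280.7 252.5] [278 244   7  18  55]
scene [268.1 258.1] [259 256  19   5  23]
[[ 5.180e+02  6.000e-01  4.400e+01]
 [ 4.535e+02 -8.890e+01  4.400e+01]
 [ 6.277e+02 -1.030e+01  4.400e+01]
 [ 4.987e+02 -1.895e+02  4.400e+01]
 [ 6.728e+02 -1.103e+02  4.400e+01]]
centre [563.1 -99.8] [110.  110.2 110.4 110.4 110.2] [ 114.2  174.3   54.2 -125.7   -5.4]
knob [ 611.9 -201.7  100. ] 112.99783954436916 -64.3964281582607
```

Both views agree to about 3 mm, giving an axis at about (564, -101) and a start angle of -65.8°. That puts the knob at about (609, -202), and the target hole at about (500, -190), angle -125.8°. With the fingers shut, I'll move above the knob with the jaw axis radial.

Emit:
{"method": "servo_tool", "body": {
  "slide": [
    [0.43,0.32,0],
    [0.43,0.32,0],
    [0.43,0.32,0],
    [0.43,0.32,0],
    [0.43,0.32,0],
    [0.43,0.32,0],
    [0.43,0.32,0],
    [0.43,0.32,0],
    [0.43,0.32,0],
    [0.43,0.32,0]
  ],
  "dr": [
    [0,0,0.1],
    [0,0,0.1],
    [0,0,0.1],
    [0,0,0.1],
    [0,0,0.1],
    [0,0,0.1],
    [0,0,0.1],
    [0,0,0.1],
    [0,0,0.1],
    [0,0,0.1]
  ],
  "gripper": [-1,-1,-1,-1,-1,-1,-1,-1,-1,-1],
  "newtons": 20
}}

```text
t: 1.1
eef_pos: [397.0, -358.4, 239.0]
orientation: [-0.0, 0.978, 0.207, -0.0]
wrist_force: [0.0, 0.1, -2.0]
opening: -0.1
```

Emit:
{"method": "servo_tool", "body": {
  "slide": [
    [0.43,0.32,0],
    [0.43,0.32,0],
    [0.43,0.32,0],
    [0.43,0.32,0],
    [0.43,0.32,0],
    [0.43,0.32,0],
    [0.43,0.32,0],
    [0.43,0.32,0],
    [0.3,0.2,0],
    [0,0,0]
  ],
  "dr": [
    [0,0,0],
    [0,0,0],
    [0,0,0],
    [0,0,0],
    [0,0,0],
    [0,0,0],
    [0,0,0],
    [0,0,0],
    [0,0,0],
    [0,0,0]
  ],
  "gripper": [-1,-1,-1,-1,-1,-1,-1,-1,-1,-1]
}}

```text
t: 2.1
eef_pos: [584.3, -220.1, 238.8]
orientation: [-0.0, 0.978, 0.207, -0.0]
wrist_force: [-0.5, 0.8, -0.7]
opening: -0.0
```

Run:
```python
from h import *
from scipy.spatial.transform import Rotation as Ro
s=robot.sense();im=robot.grab_frame("wrist");cv2.imwrite("pics/w1.png",im[:,:,::-1])
c=robot.camera_model("wrist");H=np.array(c["hand_eye"]);K=np.array(c["camera_matrix"])
q=s["orientation"];R=Ro.from_quat([q[1],q[2],q[3],q[0]]).as_matrix()
np.savez("w1.npz",R=R@H[:3,:3],o=R@H[:3,3]+s["eef_pos"],K=K);print(s["eef_pos"],H)
# predicted pixel of knob
Rc=R@H[:3,:3];o=R@H[:3,3]+s["eef_pos"]
for p in([609.3,-201.7,100],[500,-190.4,44],[564.3,-101.3,60]):
    x=K@(Rc.T@(np.array(p)-o));print(x[:2]/x[2])
```

```text
[ 584.33929513 -220.10889712  238.79787529] [[-1.82207058e-04 -9.57990603e-01 -2.86799532e-01  7.40878941e+01]
 [ 9.99999788e-01  4.90759196e-06 -6.51704152e-04  5.55263285e-01]
 [ 6.25733948e-04 -2.86799590e-01  9.57990398e-01 -1.35741237e+02]
 [ 0.00000000e+00  0.00000000e+00  0.00000000e+00  1.00000000e+00]]
[308.97047854 155.34571975]
[263.84241426 229.295804  ]
[202.63956602 149.54040611]
```

View pics/w1.png

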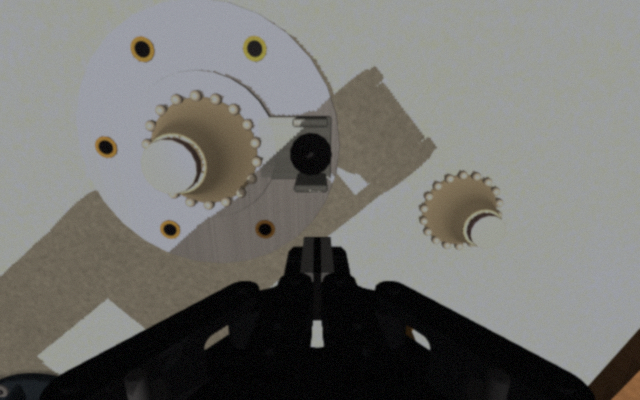

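The wrist view shows the knob at (311,154) and the next hole at (265,229), against predictions of (309,155) and (264,229). That agrees to about 1 mm. I'll descend over the knob.

Emit:
{"method": "servo_tool", "body": {
  "slide": [
    [0.25,0.18,0],
    [0.25,0.18,0],
    [0,0,-0.3],
    [0,0,-0.4],
    [0,0,-0.5],
    [0,0,-0.5],
    [0,0,-0.4],
    [0,0,-0.2],
    [0,0,-0.1],
    [0,0,0]
  ],
  "dr": [
    [0,0,0],
    [0,0,0],
    [0,0,0],
    [0,0,0],
    [0,0,0],
    [0,0,0],
    [0,0,0],
    [0,0,0],
    [0,0,0],
    [0,0,0]
  ],
  "gripper": [-1,-1,-1,-1,-1,-1,-1,-1,-1,-1]
}}

```text
t: 3.15
eef_pos: [608.1, -203.3, 119.0]
orientation: [-0.0, 0.978, 0.206, -0.0]
wrist_force: [0.1, -0.2, -0.2]
opening: 0.4
```

Run:
```python
from h import *
s=robot.sense();print(s["eef_pos"],s["wrist_force"])
for n in("wrist","scene"):
    im=robot.grab_frame(n)[:,:,::-1]
    im=im[100:340,160:480] if n=="wrist" else im[170:280,220:360]
    cv2.imwrite(f"pics/{n}2.png",cv2.resize(im,None,fx=2 if n=="wrist" else 5,fy=2 if n=="wrist" else 5,interpolation=2))
```

```text
[ 608.13394725 -203.32363337  118.96851772] [ 0.11697062 -0.22121046 -0.19066696]
```

View pics/wrist2.png

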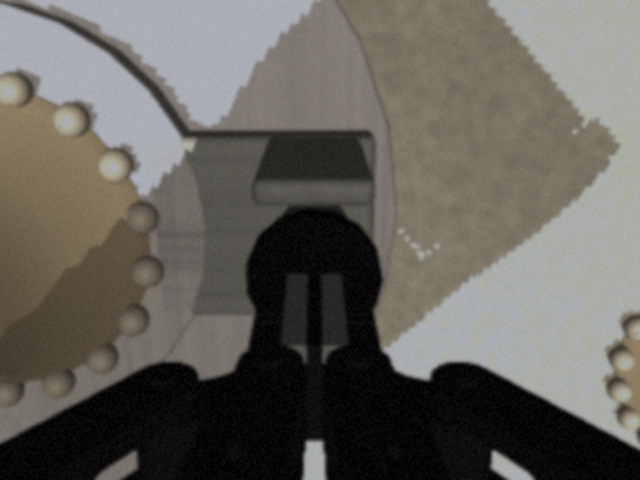

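View pics/scene2.png

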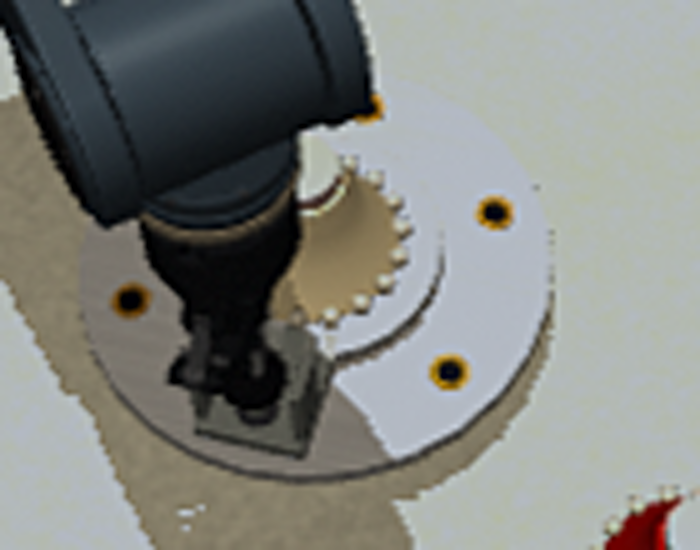

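The fingers sit between the cheeks, above the knob and off centre by less than 2 mm. Next I'll press about 14 mm.

Emit:
{"method": "servo_tool", "body": {
  "slide": [
    [0,0,-0.08],
    [0,0,-0.08],
    [0,0,-0.06],
    [0,0,-0.06],
    [0,0,-0.05],
    [0,0,-0.05],
    [0,0,-0.05],
    [0,0,-0.05],
    [0,0,0],
    [0,0,0]
  ],
  "dr": [
    [0,0,0],
    [0,0,0],
    [0,0,0],
    [0,0,0],
    [0,0,0],
    [0,0,0],
    [0,0,0],
    [0,0,0],
    [0,0,0],
    [0,0,0]
  ],
  "gripper": [-1,-1,-1,-1,-1,-1,-1,-1,-1,-1]
}}

```text
t: 4.25
eef_pos: [608.4, -203.3, 95.4]
orientation: [0.0, 0.978, 0.206, 0.0]
wrist_force: [-1.2, 1.0, 5.8]
opening: 0.1
```

Run:
```python
from h import *
for i in range(3):
  s=robot.sense();print(s["eef_pos"],s["wrist_force"])
im=robot.grab_frame("scene")[170:280,220:360,::-1]
cv2.imwrite("pics/scene3.png",cv2.resize(im,None,fx=5,fy=5,interpolation=2))
```

```text
[ 608.356936   -203.26095927   95.39832674] [-1.22492482  0.99508775  5.75558482]
[ 608.356936   -203.26095927   95.39832674] [-1.22492482  0.99508775  5.75558482]
[ 608.356936   -203.26095927   95.39832674] [-1.22492482  0.99508775  5.75558482]
```

View pics/scene3.png

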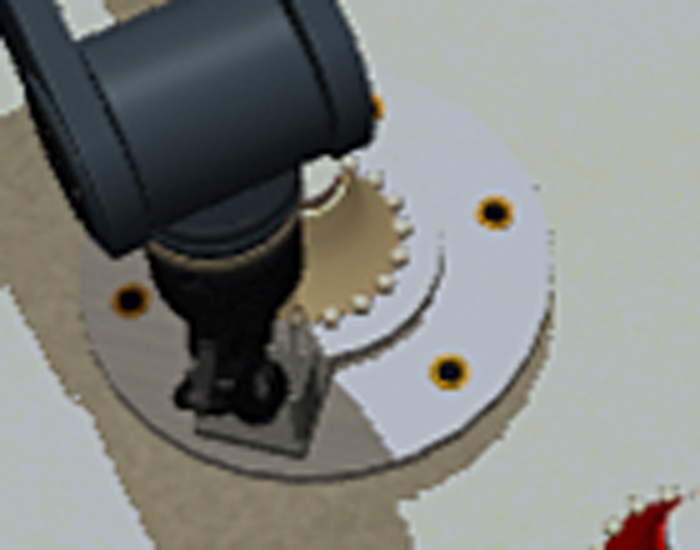

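The wrist force is about 5.8 N at roughly 12.6 mm of travel, which fits the spring. Next I'll work out the arc increments.

Run:
```python
import numpy as np
c=np.array([564.3,-101.3]);r=110.5;a0=np.radians(-66.5)
st=[.02,.03]+[.045]*18
a=a0;
for i,d in enumerate(st):
    e=r*np.array([np.cos(a-d)-np.cos(a),np.sin(a-d)-np.sin(a)])/50;a-=d
    print(i,e.round(3),round(-d/.08,3))
print(a0-a,c+r*np.array([np.cos(a),np.sin(a)]))
```

```text
0 [-0.041 -0.017] -0.25
1 [-0.062 -0.024] -0.375
2 [-0.094 -0.033] -0.562
3 [-0.095 -0.029] -0.562
4 [-0.096 -0.024] -0.562
5 [-0.097 -0.02 ] -0.562
6 [-0.098 -0.016] -0.562
7 [-0.099 -0.011] -0.562
8 [-0.099 -0.007] -0.562
9 [-0.099 -0.002] -0.562
10 [-0.099  0.002] -0.562
11 [-0.099  0.007] -0.562
12 [-0.099  0.011] -0.562
13 [-0.098  0.016] -0.562
14 [-0.097  0.02 ] -0.562
15 [-0.096  0.024] -0.562
16 [-0.095  0.029] -0.562
17 [-0.094  0.033] -0.562
18 [-0.092  0.037] -0.562
19 [-0.09   0.041] -0.562
0.8599999999999988 [ 516.25147018 -200.80672732]
```

Emit:
{"method": "servo_tool", "body": {
  "slide": [
    [0,0,-0.02],
    [-0.041,-0.017,0],
    [-0.062,-0.024,0],
    [-0.094,-0.033,0],
    [-0.095,-0.029,0],
    [-0.096,-0.024,0],
    [-0.097,-0.02,0],
    [-0.098,-0.016,0],
    [-0.099,-0.011,0],
    [-0.099,-0.007,0]
  ],
  "dr": [
    [0,0,0],
    [0,0,-0.25],
    [0,0,-0.37],
    [0,0,-0.56],
    [0,0,-0.56],
    [0,0,-0.56],
    [0,0,-0.56],
    [0,0,-0.56],
    [0,0,-0.56],
    [0,0,-0.56]
  ],
  "gripper": [-1,-1,-1,-1,-1,-1,-1,-1,-1,-1]
}}

```text
t: 5.3
eef_pos: [569.4, -212.1, 94.6]
orientation: [-0.0, 1.0, 0.025, 0.0]
wrist_force: [1.0, 2.2, 5.6]
opening: 0.0
```

Run:
```python
from h import *
s=robot.sense();print(s["eef_pos"],s["wrist_force"])
im=robot.grab_frame("scene")[170:280,220:360,::-1]
cv2.imwrite("pics/scene4.png",cv2.resize(im,None,fx=5,fy=5,interpolation=2))
```

```text
[ 569.36625733 -212.12343988   94.58250777] [0.98085254 2.23270033 5.59796335]
```

View pics/scene4.png

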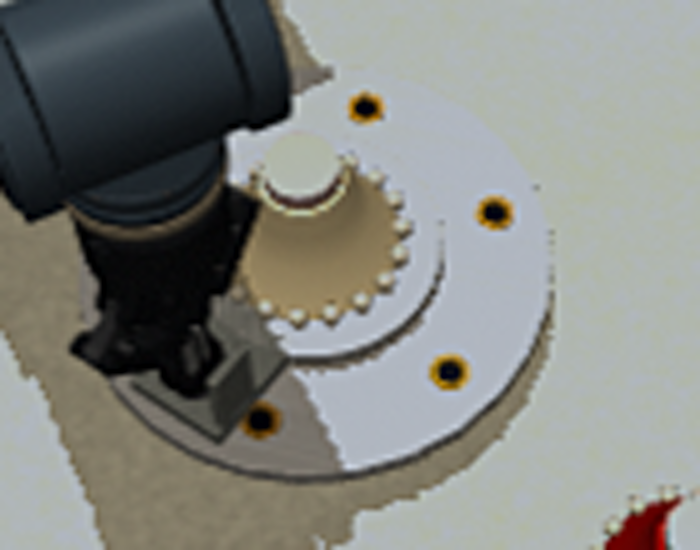

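The arm is turning and the starting hole is now uncovered at (260,420) in the crop. The shade is still in the middle. I'll carry on.

Emit:
{"method": "servo_tool", "body": {
  "slide": [
    [-0.099,-0.002,0],
    [-0.099,0.002,0],
    [-0.099,0.007,0],
    [-0.099,0.011,0],
    [-0.098,0.016,0],
    [-0.097,0.02,0],
    [-0.096,0.024,0],
    [-0.095,0.029,0],
    [-0.06,0.02,0],
    [0,0,0]
  ],
  "dr": [
    [0,0,-0.56],
    [0,0,-0.56],
    [0,0,-0.56],
    [0,0,-0.56],
    [0,0,-0.56],
    [0,0,-0.56],
    [0,0,-0.56],
    [0,0,-0.56],
    [0,0,-0.4],
    [0,0,0]
  ],
  "gripper": [-1,-1,-1,-1,-1,-1,-1,-1,-1,-1]
}}

```text
t: 6.35
eef_pos: [527.2, -205.6, 94.6]
orientation: [-0.0, 0.986, -0.169, 0.0]
wrist_force: [0.4, 2.9, 6.1]
opening: -0.2
```

Run:
```python
from h import *
s=robot.sense();p=s["eef_pos"];print(p,s["wrist_force"],s["orientation"],np.degrees(np.arctan2(p[1]+101.3,p[0]-564.3)),np.hypot(p[1]+101.3,p[0]-564.3))
for n,b in(("scene",(170,280,220,360)),("wrist",(80,340,160,480)),("top",(150,270,290,410))):
    im=robot.grab_frame(n)[:,:,::-1];cv2.imwrite(f"pics/{n}5f.png",im);a,e,c,d=b
    k=2 if n=="wrist" else 5;cv2.imwrite(f"pics/{n}5.png",cv2.resize(im[a:e,c:d],None,fx=k,fy=k,interpolation=2))
```

```text
[ 527.15487078 -205.56367024   94.56911362] [0.36478104 2.94576015 6.08150819] [-2.43807706e-04  9.85634770e-01 -1.68890346e-01  3.03605051e-04] -109.60902482554731 110.68276088258402
```

View pics/scene5.png

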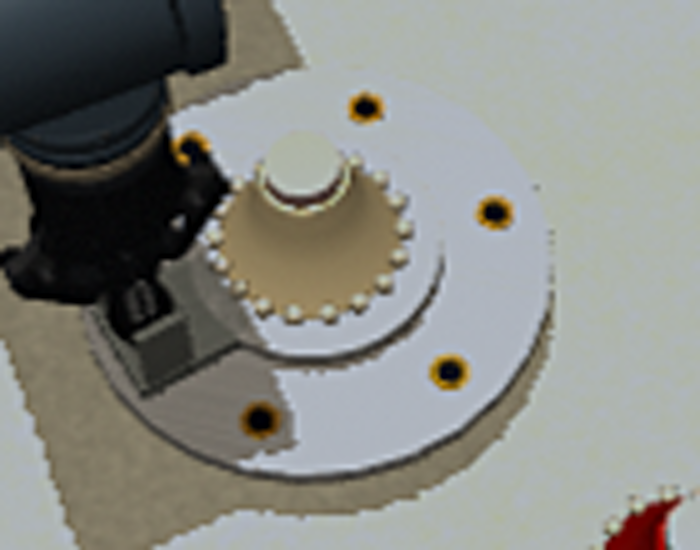

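View pics/wrist5.png

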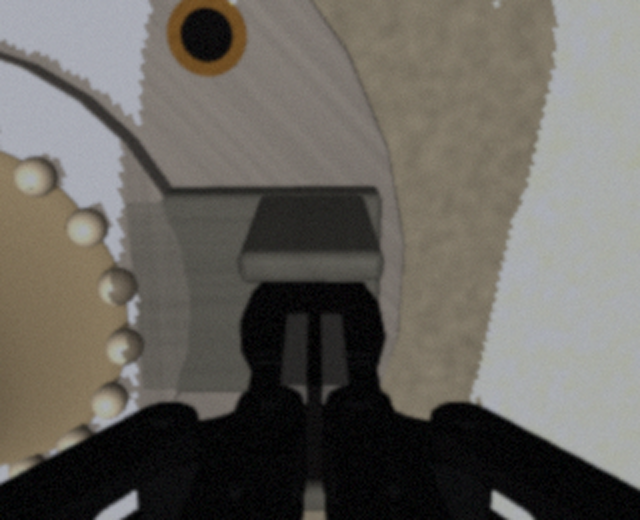

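View pics/top5.png

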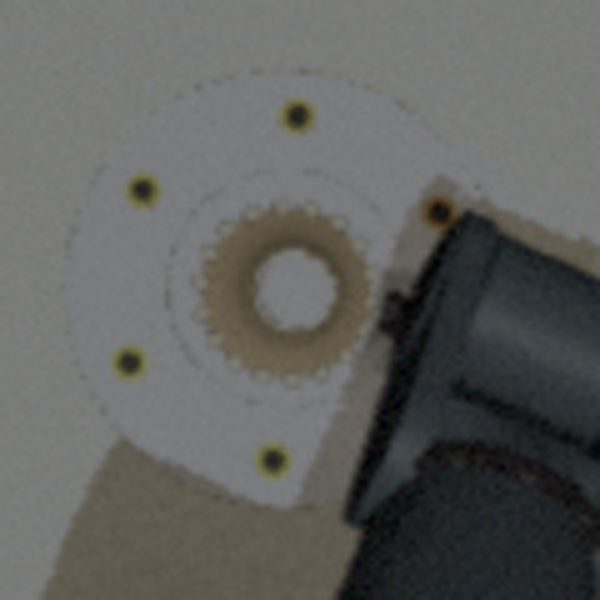

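```bash
cat >> h.py <<'E'
from scipy.spatial.transform import Rotation as Ro
def wray(p,q,u,v,z):
    c=robot.camera_model("wrist");H=np.array(c["hand_eye"]);K=np.array(c["camera_matrix"])
    R=Ro.from_quat([q[1],q[2],q[3],q[0]]).as_matrix();o=R@H[:3,3]+p;d=R@H[:3,:3]@np.linalg.solve(K,[u,v,1])
    return o+d*(z-o[2])/d[2]
E
python3 - <<'E'
from h import *
c=np.array([564.3,-101.3])
def ang(nm,p,q,off,pts):
    for (u,v),z in pts:
        x=wray(np.array(p),q,u/2+off[0],v/2+off[1],z)[:2]-c
        print(nm,z,x.round(1),np.hypot(*x).round(1),np.degrees(np.arctan2(x[1],x[0])).round(2))
ang("start",[608.13,-203.32,118.97],[0,.978,.206,0],(160,100),[((188,132),60),((372,132),60),((255,199),112),((372,199),112)])
ang("now",[527.15,-205.56,94.57],[-.00024,.98563,-.16889,.0003],(160,80),[((168,188),60),((378,188),60),((243,280),112),((380,280),112),((207,34),44)])
E
```

```text
start 60 [ 60.4 -50.1] 78.5 -39.63
start 60 [  84.4 -104.3] 134.1 -51.04
start 112 [ 65.2 -76.6] 100.6 -49.63
start 112 [  76.7 -102.7] 128.2 -53.27
now 60 [ 11. -77.] 77.8 -81.87
now 60 [  -8.8 -133.3] 133.5 -93.8
now 112 [ -5.3 -99.7] 99.9 -93.07
now 112 [ -14.7 -126.4] 127.2 -96.65
now 44 [  47.1 -100.9] 111.3 -64.97
```

Four features put the table at 42.9° ± 0.5°, so the knob turns with the fingers and there is no slip. About 17.1° (0.298 rad) remains.

Run:
```python
import numpy as np
r=110.5;a=np.radians(-109.6)
for d in [.03,.04,.04,.04,.04,.04,.03,.02,.018]:
    e=r*np.array([np.cos(a-d)-np.cos(a),np.sin(a-d)-np.sin(a)])/50;a-=d
    print(e.round(3),round(-d/.08,3))
```

```text
[-0.062  0.023] -0.375
[-0.082  0.034] -0.5
[-0.08   0.037] -0.5
[-0.079  0.04 ] -0.5
[-0.077  0.043] -0.5
[-0.075  0.046] -0.5
[-0.055  0.037] -0.375
[-0.036  0.025] -0.25
[-0.032  0.023] -0.225
```

Emit:
{"method": "servo_tool", "body": {
  "slide": [
    [-0.062,0.023,0],
    [-0.082,0.034,0],
    [-0.08,0.037,0],
    [-0.079,0.04,0],
    [-0.077,0.043,0],
    [-0.075,0.046,0],
    [-0.055,0.037,0],
    [-0.036,0.025,0],
    [-0.032,0.023,0],
    [0,0,0]
  ],
  "dr": [
    [0,0,-0.375],
    [0,0,-0.5],
    [0,0,-0.5],
    [0,0,-0.5],
    [0,0,-0.5],
    [0,0,-0.5],
    [0,0,-0.375],
    [0,0,-0.25],
    [0,0,-0.225],
    [0,0,0]
  ],
  "gripper": [-1,-1,-1,-1,-1,-1,-1,-1,-1,-1]
}}

```text
t: 7.5
eef_pos: [498.7, -190.4, 94.7]
orientation: [-0.0, 0.95, -0.313, 0.001]
wrist_force: [0.6, 3.1, 4.6]
opening: -0.0
```

Run:
```python
from h import *
s=robot.sense();p=s["eef_pos"];print(repr(p),s["wrist_force"],s["orientation"],np.degrees(np.arctan2(p[1]+101.3,p[0]-564.3)),np.hypot(p[1]+101.3,p[0]-564.3))
for n,b in(("scene",(170,280,220,360)),("wrist",(80,340,160,480))):
    im=robot.grab_frame(n)[:,:,::-1];a,e,c,d=b
    k=2 if n=="wrist" else 5;cv2.imwrite(f"pics/{n}6.png",cv2.resize(im[a:e,c:d],None,fx=k,fy=k,interpolation=2))
```

```text
array([ 498.74490025, -190.39596195,   94.71998772]) [0.62389741 3.114685   4.64500441] [-1.93624164e-04  9.49724754e-01 -3.13084969e-01  8.10173960e-04] -126.344921723919 110.61447255773386
```

View pics/wrist6.png

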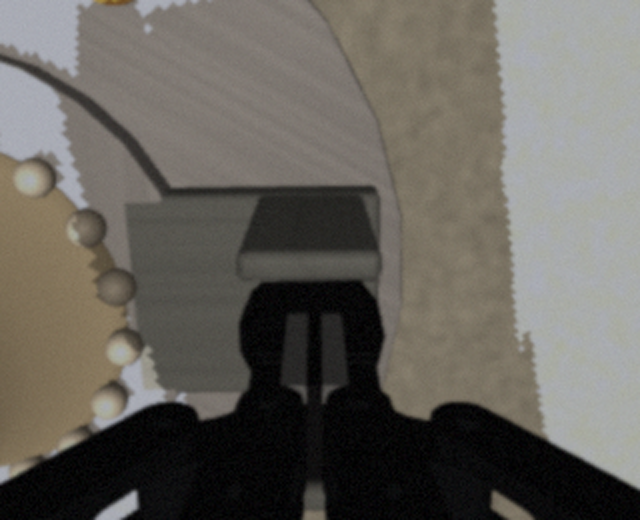

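View pics/scene6.png

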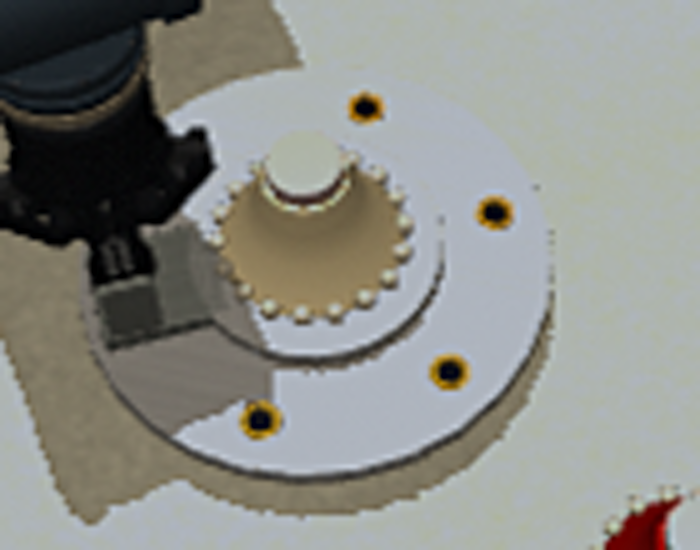

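The view relative to the gripper hasn't changed, so the table has turned with the fingers to about 1.04 rad. I'll release slowly, straight up.

Emit:
{"method": "servo_tool", "body": {
  "slide": [
    [0,0,0.03],
    [0,0,0.03],
    [0,0,0.03],
    [0,0,0.03],
    [0,0,0.04],
    [0,0,0.04],
    [0,0,0.05],
    [0,0,0.05],
    [0,0,0.05],
    [0,0,0.05]
  ],
  "dr": [
    [0,0,0],
    [0,0,0],
    [0,0,0],
    [0,0,0],
    [0,0,0],
    [0,0,0],
    [0,0,0],
    [0,0,0],
    [0,0,0],
    [0,0,0]
  ],
  "gripper": [-1,-1,-1,-1,-1,-1,-1,-1,-1,-1]
}}

```text
t: 8.6
eef_pos: [497.7, -190.5, 114.2]
orientation: [0.0, 0.95, -0.313, -0.001]
wrist_force: [-1.7, -0.3, 0.8]
opening: -0.2
```

Emit:
{"method": "servo_tool", "body": {
  "slide": [
    [0,0,0.1],
    [0,0,0.3],
    [0,0,0.5],
    [0,0,0.5],
    [0,0,0.5],
    [0,0,0.4],
    [0,0,0.2],
    [0,0,0],
    [0,0,0],
    [0,0,0]
  ],
  "dr": [
    [0,0,0],
    [0,0,0],
    [0,0,0],
    [0,0,0],
    [0,0,0],
    [0,0,0],
    [0,0,0],
    [0,0,0],
    [0,0,0],
    [0,0,0]
  ],
  "gripper": [-1,-1,-1,-1,-1,-1,-1,-1,-1,-1]
}}

```text
t: 9.6
eef_pos: [497.8, -190.4, 238.1]
orientation: [-0.0, 0.95, -0.313, -0.001]
wrist_force: [0.1, 0.4, -0.5]
opening: -0.2
```

Run:
```python
from h import *
s=robot.sense();print(repr(s["eef_pos"]),s["wrist_force"],repr(s["orientation"]))
for n,b in(("scene",(170,280,220,360)),("wrist",(0,300,120,520))):
    im=robot.grab_frame(n)[:,:,::-1];cv2.imwrite(f"pics/{n}7f.png",im);a,e,c,d=b
    k=2 if n=="wrist" else 5;cv2.imwrite(f"pics/{n}7.png",cv2.resize(im[a:e,c:d],None,fx=k,fy=k,interpolation=2))
```

```text
array([ 497.76335463, -190.3648424 ,  238.12254561]) [ 0.08952867  0.44026494 -0.4562099 ] array([-1.25312369e-04,  9.49892615e-01, -3.12574865e-01, -9.78917614e-04])
```

View pics/wrist7.png

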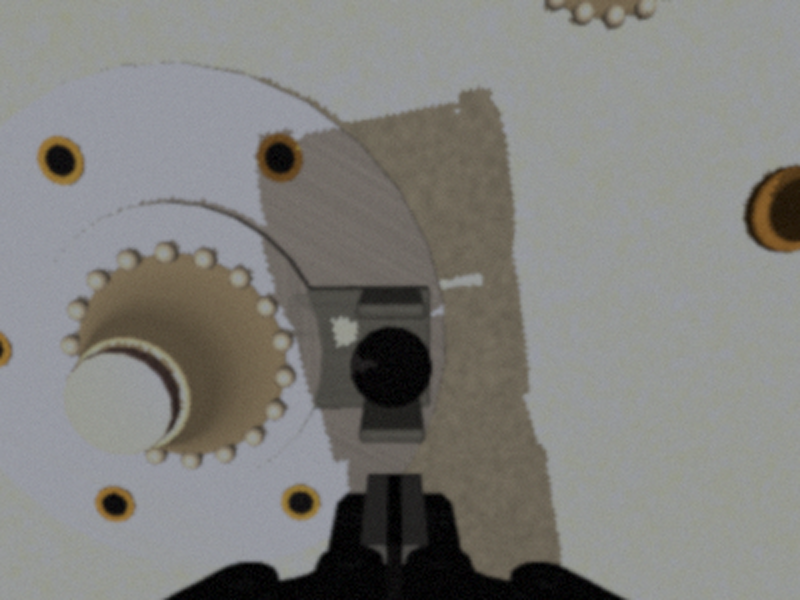

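View pics/scene7.png

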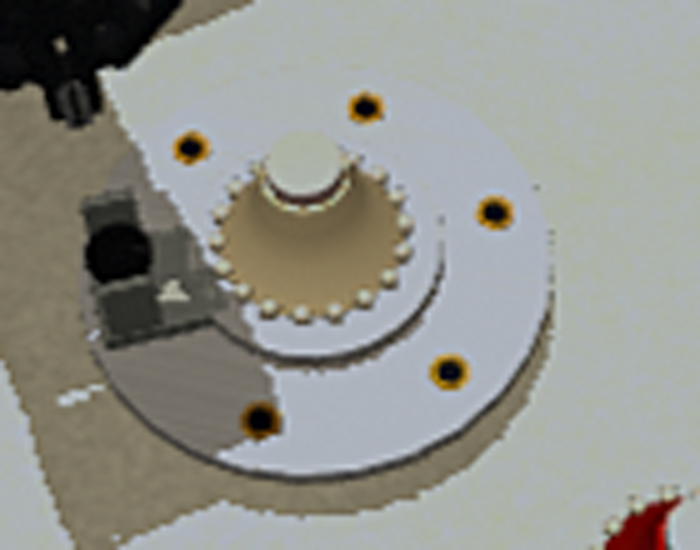

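In the wrist view the knob is at about (391,367) in the crop, between its cheeks. Holes neighbour it on both sides, and the shade is centred. I'll check knob height by size against the first view at the same height, by triangulation, and by angle.

Run:
```python
from h import *
c0=np.array([564.3,-101.3])
def knob(f,box,th):
    im=cv2.imread(f).max(2);a,e,c,d=box;ims=cv2.GaussianBlur(im,(3,3),0)
    m=np.zeros(im.shape,np.uint8);m[a:e,c:d]=(ims[a:e,c:d]<th)
    m=cv2.morphologyEx(m,cv2.MORPH_OPEN,np.ones((9,9),np.uint8))
    b=max(blobs(m,50,5000),key=lambda t:t[1][4]);return b
for th in(35,45):
  for f,box in(("pics/w1.png",(125,190,280,340)),("pics/wrist7f.png",(155,215,285,345))):
    b=knob(f,box,th);print(th,f,b)
s=robot.sense()
b=knob("pics/wrist7f.png",(155,215,285,345),40);u,v=b[1][0]+(b[1][2]-1)/2,b[1][1]+(b[1][3]-1)/2
for z in(90,100):
    x=wray(s["eef_pos"],s["orientation"],u,v,z);y=ray("scene",220+118/5,170+252/5,z);e=x[:2]-c0
    print(z,x.round(1),y.round(1),np.hypot(*e),np.degrees(np.arctan2(e[1],e[0])))
for U,V in((280,157),(300,502)):
    x=wray(s["eef_pos"],s["orientation"],120+U/2,V/2,44);e=x[:2]-c0;print(x.round(1),np.hypot(*e),np.degrees(np.arctan2(e[1],e[0])))
```

```text
35 pics/w1.png (array([310.42937853, 155.77118644]), array([ 291,  134,   39,   48, 1416], dtype=int32))
35 pics/wrist7f.png (array([315.15665399, 184.75741445]), array([ 297,  164,   37,   43, 1315], dtype=int32))
45 pics/w1.png (array([310.42504627, 158.26465145]), array([ 291,  134,   39,   51, 1621], dtype=int32))
45 pics/wrist7f.png (array([315.36672968, 188.14744802]), array([ 296,  164,   39,   50, 1587], dtype=int32))
90 [ 496.8 -186.6   90. ] [ 496.6 -186.3   90. ] 108.7756248945517 -128.37002566644375
100 [ 498.9 -188.3  100. ] [ 501.8 -189.8  100. ] 108.7841664737626 -126.93206762635398
[ 611.7 -202.4   44. ] 111.61681530682196 -64.87920435030954
[456.3 -89.6  44. ] 108.67108100393084 173.82232770719884
```

Those checks can't separate 90 mm from 100 mm clearly. I'll move, clear of everything, to the exact relative pose of the first wrist picture and compare like with like.

Emit:
{"method": "servo_tool", "body": {
  "slide": [
    [-0.13,0.06,0],
    [-0.13,0.06,0],
    [-0.13,0.06,0],
    [-0.14,0.07,0.01],
    [0,0,0],
    [0,0,0],
    [0,0,0],
    [0,0,0],
    [0,0,0],
    [0,0,0]
  ],
  "dr": [
    [0,0,0],
    [0,0,0],
    [0,0,0],
    [0,0,0],
    [0,0,0],
    [0,0,0],
    [0,0,0],
    [0,0,0],
    [0,0,0],
    [0,0,0]
  ],
  "gripper": [-1,-1,-1,-1,-1,-1,-1,-1,-1,-1]
}}

```text
t: 10.7
eef_pos: [471.8, -178.1, 239.7]
orientation: [-0.0, 0.95, -0.313, -0.0]
wrist_force: [0.3, -0.9, 0.2]
opening: 0.3
```

Run:
```python
from h import *
s=robot.sense();print(repr(s["eef_pos"]),s["wrist_force"],repr(s["orientation"]))
im=robot.grab_frame("wrist")[:,:,::-1];cv2.imwrite("pics/w8.png",im)
t=robot.grab_frame("top")[:,:,::-1];cv2.imwrite("pics/top8.png",t)
o=cv2.imread("pics/w1.png")
f=lambda i:cv2.resize(np.clip(i[100:210,260:360].astype(float)*2.2,0,255).astype(np.uint8),None,fx=4,fy=4,interpolation=2)
cv2.imwrite("pics/cmp8.png",np.hstack([f(o),f(im)]))
```

```text
array([ 471.76819735, -178.10313846,  239.73015293]) [ 0.34898039 -0.8653408   0.23421845] array([-7.64897524e-06,  9.49894690e-01, -3.12570112e-01, -5.00245769e-05])
```

View pics/cmp8.png

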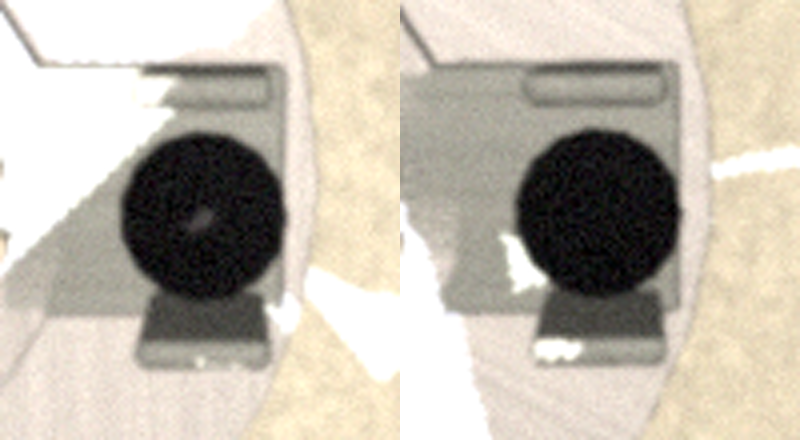

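View pics/w8.png

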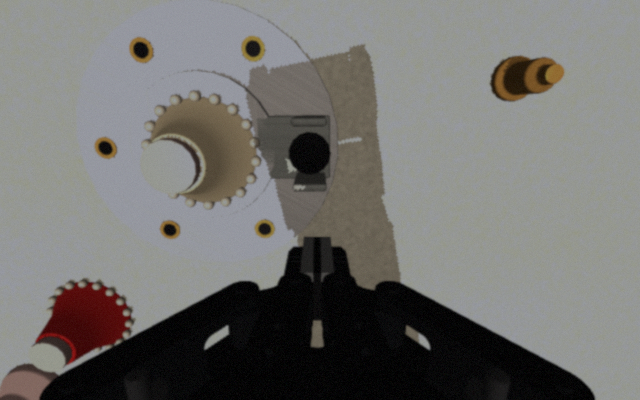

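The pictures match: the knob is 164 px across in both, it sits the same against both cheeks, and the neighbouring holes fall on the same pixels. So the plunger is fully up at the next hole. I'll hand in.

Run:
```python
from cell import robot
print(robot.close_job(), robot.sense()["t"])
```

```text
the job is handed in; nothing more can be done
the job is handed in; nothing more can be done
```

The index arm is at the next hole clockwise with the plunger sprung up into it, and I've handed the job in. No verdict is reported back. With shut fingertips I pressed the plunger about 13 mm (wrist force about 6 N), swung the arm round to about 1.04 rad, let the plunger rise slowly and moved clear. It took about 11 s.

**Last check:** I repeated the first wrist picture from the same position relative to the arm, turned by 60°. The knob's size, its place between the cheeks and the neighbouring holes all matched to within about a pixel. The shade stands centred on the turntable, I never went near the other parts, and the wrist force was back to about zero.

**Checks that disagreed or were inconclusive:**
- The two fixed cameras differed by about 3 mm on the turntable centre, so I used the average, and the wrist view bore it out to about 1 mm.
- My first check of the knob's height by triangulation and size could not tell 90 mm from 100 mm, so I relied on the matched picture instead.
- At the end the knob's direct angle reading came out about 1° off the expected angle, within calibration error.

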